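Start the chill timers on the food pans

ROBOT

A 7-joint arm with a two-finger parallel gripper is mounted at the origin on the work surface. World frame = base frame: x ahead of the robot, y to its left, z up, the work surface at z = 0. Lengths are in mm, angles in rad, forces in N, time in s.
With the tool pointing down it reaches from about 425 to 875 mm from the base axis. Payload 8.4 kg.
Tool frame: the origin (TCP) lies midway between the tips of the shut fingers; the grasp point (between the pads) lies 19 mm behind it; z points along the fingers, x is the direction in which the jaws open and shut, and the axes are right-handed (so a half turn about z gives the same grasp; the last joint's range is limited). The gripper opens to 87 mm and grips with 3 to 60 N. Pads are 19 mm wide; open, the fingers measure 117 mm over their backs; the gripper's body (75 mm by 190 mm) begins 51 mm behind the grasp point.
Start: joints at [-1.305, 0.333, 0.04, 1.465, -0.013, 1.343, -0.059], TCP at [231.895, 607.197, 222.546] pointing down, gripper open.
Joint ranges: [-2.58, 2.58], [-0.38, 2.09], [-1.3, 1.39], [0.25, 2.4], [-1.5, 4.64], [0.08, 2.09], [-2.65, 2.65]. Speed limits (rad/s): [2.22, 2.22, 2.79, 2.79, 3.14, 3.14, 3.14].

INTERFACE

Orientations are given as a unit quaternion [w, x, y, z].
In Python, from cell import r, hand, read_camera, camera_info gives the robot as it stands. Calls block until the motion is done:
- r.movep(position, orientation): joint-space move of the TCP to a pose.
- r.move_linear(position, rotation=None, velocity=150): straight line of the TCP; rotation=None keeps the orientation; velocity is the mean speed in mm/s.
- r.move_j(angles): joint-space move.
- hand.gripper_to(opening, force=None): finger opening in mm; force is the grip in N (None keeps the last); returns when the fingers have stopped.
- r.pause(seconds).
- r.solve_ik(position, orientation): joint angles nearest the present ones, or None.
- r.get_obs(): the state.
- read_camera(name): name is "scene" or "side" or "wrist"; returns the picture (480x640x3 uint8, blue, green, red); there is no depth.
- camera_info(name): a dict with "camera_matrix" (3x3 intrinsics, pixels), "eye" and "attitude" of the camera in the world; the wrist camera has in their place "T_tool_cam" (4x4, takes a point from camera to tool coordinates, whose origin is the TCP and whose axes are the tool frame's). Camera axes: x right, y down, z forward; pixel columns grow to the right and rows downward; lengths in mm; the calibration is good to about 2 mm. A picture is of the moment at which its call begins: read the wrist's pose just before it. camera_info takes no time and is no camera call.
A pose or a line that the arm cannot do raises r.IKError and nothing moves.
- r.job_done(): hands the job in, once; it reports no verdict.
The state is a dict: "t": time; "joint_pos": joint angles; "qd": joint speeds; "joint_torque": joint torques, N m; "tool_pos": TCP position; "orientation": TCP orientation; "wrist_force": force on the tool from outside, world axes, zero at the start; "wrist_torque": the same for the moment, N m; "opening": finger opening in mm.
Only numpy, scipy, OpenCV 4.12 (cv2) and the standard library are available. Lean on these libraries where they do the work, as an engineer would, in place of code of your own. Each camera call takes 0.05 s, during which the arm holds its last target.

TASK

Start the timers standing on the three lidded food pans by pushing each timer's round cap all the way in with a light tap: first the one on the deepest (tallest) pan, then the one on the middle-depth pan, then the one on the shallowest pan. Only touch the caps with the fingertips: do not pick up, shift or tip any timer or pan. Leave the spare timer on the worktop unstarted and the jar and cup where they are.

Things in the scene. Friction and masses are not known exactly. Their poses are not given: they have to be found in the camera images.
- pan_deep: The deepest of three lidded stainless steel food pans standing loose on the steel worktop (about 2 kg): 150 mm deep pan, 176 x 162 mm at the rim (pan's x by y), with a flat lid whose top is 158 mm above the worktop. Origin: centre of the underside; z up. A low bridge handle, 70 mm long along y and 20 mm high, stands on the lid at x = +62 mm. Any pan may stand left, in the middle or right; all are within 15 degrees of square to the robot.
- pan_middle: The middle-depth of three lidded stainless steel food pans standing loose on the steel worktop (about 2 kg): 100 mm deep pan, 176 x 162 mm at the rim (pan's x by y), with a flat lid whose top is 108 mm above the worktop. Origin: centre of the underside; z up. A low bridge handle, 70 mm long along y and 20 mm high, stands on the lid at x = +62 mm. Any pan may stand left, in the middle or right; all are within 15 degrees of square to the robot.
- pan_shallow: The shallowest of three lidded stainless steel food pans standing loose on the steel worktop (about 2 kg): 65 mm deep pan, 176 x 162 mm at the rim (pan's x by y), with a flat lid whose top is 73 mm above the worktop. Origin: centre of the underside; z up. A low bridge handle, 70 mm long along y and 20 mm high, stands on the lid at x = +62 mm. Any pan may stand left, in the middle or right; all are within 15 degrees of square to the robot.
- timer_deep: Round white kitchen timer, standing loose on the lid of the deepest pan, on the robot's side of the lid handle. All four timers are alike: 70 mm diameter, housing 30 mm high, about 0.25 kg, with a round push cap, grey with a black rubber pad in the middle of the top. Origin: centre of the underside; z up.
- cap_deep_top (a point): Centre of the flat upper face of this timer's push cap: a 36 mm round pad of springy black rubber, 6 mm thick, on the 40 mm grey cap. With the cap out it is 50 mm above the timer's underside; with the cap fully in and let go it is 40 mm above it. Under a finger the pad gives about 1 mm while the cap slides, and up to 4 mm (10 N) against the stop, then is hard.
- cap_deep (a joint): Travel of this cap in m: 0 = out (not started), 0.010 = fully in against its stop (started). It slides straight down against a steady friction of about 2.5 N and stays where it is left; it has no spring.
- timer_middle: Round white kitchen timer, standing loose on the lid of the middle-depth pan, on the robot's side of the lid handle. All four timers are alike: 70 mm diameter, housing 30 mm high, about 0.25 kg, with a round push cap, grey with a black rubber pad in the middle of the top. Origin: centre of the underside; z up.
- cap_middle_top (a point): Centre of the flat upper face of this timer's push cap: a 36 mm round pad of springy black rubber, 6 mm thick, on the 40 mm grey cap. With the cap out it is 50 mm above the timer's underside; with the cap fully in and let go it is 40 mm above it. Under a finger the pad gives about 1 mm while the cap slides, and up to 4 mm (10 N) against the stop, then is hard.
- cap_middle (a joint): Travel of this cap in m: 0 = out (not started), 0.010 = fully in against its stop (started). It slides straight down against a steady friction of about 2.5 N and stays where it is left; it has no spring.
- timer_shallow: Round white kitchen timer, standing loose on the lid of the shallowest pan, on the robot's side of the lid handle. All four timers are alike: 70 mm diameter, housing 30 mm high, about 0.25 kg, with a round push cap, grey with a black rubber pad in the middle of the top. Origin: centre of the underside; z up.
- cap_shallow_top (a point): Centre of the flat upper face of this timer's push cap: a 36 mm round pad of springy black rubber, 6 mm thick, on the 40 mm grey cap. With the cap out it is 50 mm above the timer's underside; with the cap fully in and let go it is 40 mm above it. Under a finger the pad gives about 1 mm while the cap slides, and up to 4 mm (10 N) against the stop, then is hard.
- cap_shallow (a joint): Travel of this cap in m: 0 = out (not started), 0.010 = fully in against its stop (started). It slides straight down against a steady friction of about 2.5 N and stays where it is left; it has no spring.
- timer_spare: Round white kitchen timer, the spare, standing directly on the worktop between the robot and the middle one of the three pan places, with no pan under it; not to be started. All four timers are alike: 70 mm diameter, housing 30 mm high, about 0.25 kg, with a round push cap, grey with a black rubber pad in the middle of the top. Origin: centre of the underside; z up.
- cap_spare_top (a point): Centre of the flat upper face of this timer's push cap: a 36 mm round pad of springy black rubber, 6 mm thick, on the 40 mm grey cap. With the cap out it is 50 mm above the timer's underside; with the cap fully in and let go it is 40 mm above it. Under a finger the pad gives about 1 mm while the cap slides, and up to 4 mm (10 N) against the stop, then is hard.
- cap_spare (a joint): Travel of this cap in m: 0 = out (not started), 0.010 = fully in against its stop (started). It slides straight down against a steady friction of about 2.5 N and stays where it is left; it has no spring.
- shaker: Bystander: closed glass jar with a steel cap, 60 mm diameter, 110 mm high, beyond the pans, at the robot's left. Origin: centre of the underside.
- bain: Bystander: open steel cup, 70 mm diameter, 85 mm high, beyond the pans, at the robot's right. Origin: centre of the underside.
Mind the look-alikes: they are no part of the job. Leave any green look-alike of the timer_deep alone.

How it is judged (in metres and radians):
On the way, in this order (a step that is already met when the one before it is completed fails the run):
1. the deepest pan's timer cap is pushed in (over 7 of 10 mm) (value of joint cap_deep above 0.007 m), for 0.1 s.
2. the middle-depth pan's timer cap is pushed in (over 7 of 10 mm) (value of joint cap_middle above 0.007 m), for 0.1 s.
3. the shallowest pan's timer cap is pushed in (over 7 of 10 mm) (value of joint cap_shallow above 0.007 m), for 0.1 s.
At the end, for the whole second after the job is handed in: All three pan timers have their caps in (over 7 of 10 mm); each still stands upright (0.1 rad) on its lid within 20 mm of where it was, pans within 20 mm, all at rest; the spare timer's cap is out (under 3 mm) (value of joint each of cap_deep, cap_middle, cap_shallow above 0.007 m and distance of each of timer_deep, pan_deep, timer_middle, pan_middle, timer_shallow, pan_shallow from where it was at the start of the episode below 0.02 m and angle between each of timer_deep, timer_middle, timer_shallow's own z axis and vertical below 0.1 rad and linear speed of each of timer_deep, pan_deep, timer_middle, pan_middle, timer_shallow, pan_shallow below 0.02 m/s and value of joint cap_spare below 0.003 m); the robot touches nothing.
It fails at once if a timer's cap is pressed (over 3 mm) before the one due before it is in (7 mm) ((value of joint cap_middle above 0.003 m and value of joint cap_deep below 0.007 m) or (value of joint cap_shallow above 0.003 m and value of joint cap_middle below 0.007 m)).
It fails at once if the spare timer is pressed (over 3 mm), or the spare timer, jar or cup is moved more than 20 mm (value of joint cap_spare above 0.003 m or distance of any of timer_spare, shaker, bain from where it was at the start of the episode above 0.02 m).
It fails at once if a timer is pushed with more than 25 N (contact force between the fingers and timer_deep above 25 N or contact force between the fingers and timer_middle above 25 N or contact force between the fingers and timer_shallow above 25 N).
It fails at once if a timer is lifted more than 6 mm off its lid, shifted more than 20 mm or tipped (0.25 rad) (z of timer_deep in the frame of pan_deep above 0.164 m or z of timer_middle in the frame of pan_middle above 0.114 m or z of timer_shallow in the frame of pan_shallow above 0.079 m or distance of any of timer_deep, timer_middle, timer_shallow from where it was at the start of the episode above 0.02 m or angle between any of timer_deep, timer_middle, timer_shallow's own z axis and vertical above 0.25 rad).
It fails at once if a pan is shifted, lifted or tipped (20 mm, 0.1 rad) (distance of any of pan_deep, pan_middle, pan_shallow from where it was at the start of the episode above 0.02 m or angle between any of pan_deep, pan_middle, pan_shallow's own z axis and vertical above 0.1 rad).
It also fails if it takes over 51 s, if anything falls off the work surface, if the arm or the gripper's body presses on something with over 40 N, if the wrist force passes 120 N, or if a joint passes its speed limit or range.

## Working session

There is one attempt and no reset: what is moved stays moved. The work goes in short steps, each a Python script; the robot and the scene stay as the last script left them, time stands still between calls to the robot, and variables do not carry over. Pictures are saved under pics/ and viewed, and the job is handed in when it is done.

```bash
mkdir -p pics; ls; python3 - <<'E'
from cell import r,hand,read_camera,camera_info
import cv2
for n in ["scene","side","wrist"]:
    i=camera_info(n); print(n,i)
    cv2.imwrite(f"pics/{n}0.png",read_camera(n))
print(r.get_obs())
E
```

```text
pics
scene {'camera_matrix': array([[546.098818  ,   0.        , 324.82523127],
       [  0.        , 546.098818  , 240.53701704],
       [  0.        ,   0.        ,   1.        ]]), 'eye': array([1378.74831016, -246.83424041, 1019.82122455]), 'attitude': array([-0.32998819,  0.73601084,  0.54269485, -0.23426083])}
side {'camera_matrix': array([[587.61441191,   0.        , 312.38031749],
       [  0.        , 587.61441191, 240.92829665],
       [  0.        ,   0.        ,   1.        ]]), 'eye': array([ 139.78463754, -793.60093046, 1009.33584859]), 'attitude': array([-0.39052172,  0.89802124, -0.18930541,  0.07220872])}
wrist {'camera_matrix': array([[404.89090359,   0.        , 314.27056692],
       [  0.        , 404.89090359, 238.91782628],
       [  0.        ,   0.        ,   1.        ]]), 'T_tool_cam': array([[ 9.99998554e-01,  1.23571158e-03,  1.16809578e-03,
        -8.63974818e-01],
       [-1.48465375e-03,  9.69398149e-01,  2.45489357e-01,
        -6.66542187e+01],
       [-8.28995844e-04, -2.45490736e-01,  9.69398582e-01,
        -1.63282423e+02],
       [ 0.00000000e+00,  0.00000000e+00,  0.00000000e+00,
         1.00000000e+00]])}
{'t': 0.15, 'joint_pos': array([-1.30516799,  0.3337232 ,  0.03991302,  1.46604049, -0.01338867,
        1.34329927, -0.05849111]), 'qd': array([-0.00029015, -0.0026857 ,  0.00015   , -0.00403959,  0.00150592,
        0.0005985 ,  0.0002296 ]), 'joint_torque': array([ 3.43517109e-03, -6.56852031e+01,  1.33777589e+00, -4.04103434e+01,
       -5.96647547e-02,  4.19435324e-02,  1.17272034e-04]), 'tool_pos': array([231.83319558, 606.87374784, 221.89409087]), 'orientation': array([ 3.81955970e-04,  8.23658195e-01,  5.67086250e-01, -4.65514112e-04]), 'wrist_force': array([ 0.49655268, -0.25933089,  0.5318081 ]), 'wrist_torque': array([ 0.0432051 ,  0.02479265, -0.03047631]), 'opening': 86.99016731318613}
```

View pics/scene0.png

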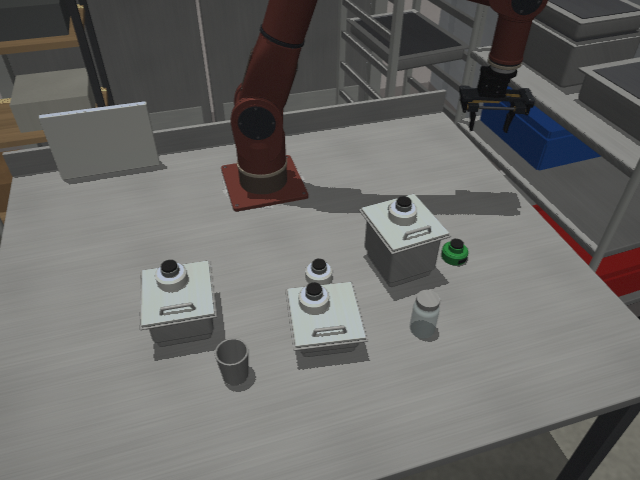

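View pics/side0.png

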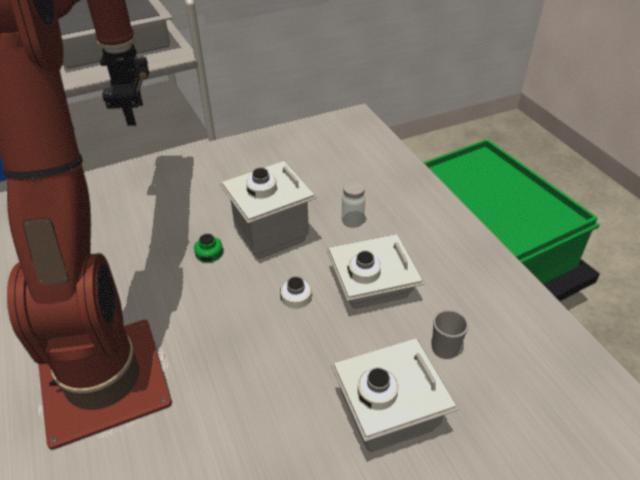

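Scene view: timers at about (403,205) on the tall pan, (314,290) on the centre pan and (170,268) on the pan at the image left. The spare is at (318,270) on the worktop and the green look-alike at (456,250). I'll enlarge these and triangulate.

```bash
python3 - <<'E'
import cv2,numpy as np
s=cv2.imread("pics/scene0.png");d=cv2.imread("pics/side0.png")
def c(im,u,v,h=24): return cv2.resize(im[v-h:v+h,u-h:u+h],(264,264),interpolation=cv2.INTER_CUBIC)
a=np.hstack([c(s,403,205),c(s,314,292),c(s,170,268)])
b=np.hstack([c(d,261,177),c(d,365,261),c(d,378,380)])
cv2.imwrite("pics/crops.png",np.vstack([a,b]))
E
```

```text
(no output)
```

View pics/crops.png

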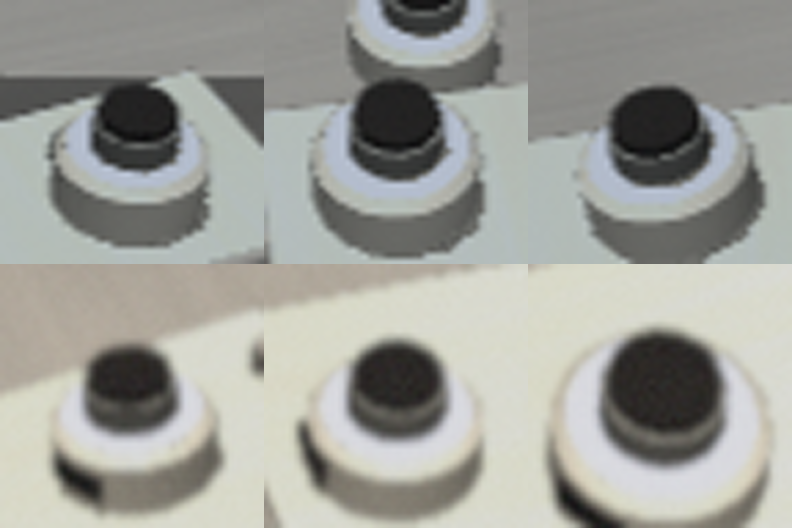

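```bash
cat > h.py <<'E'
from cell import r,hand,read_camera,camera_info
import cv2,numpy as np
from scipy.spatial.transform import Rotation as R
def ray(n,px):
    i=camera_info(n);q=i["attitude"];Rm=R.from_quat([q[1],q[2],q[3],q[0]]).as_matrix()
    d=Rm@np.linalg.inv(i["camera_matrix"])@np.array([px[0],px[1],1]);return i["eye"],d/np.linalg.norm(d)
def tri(rays):
    A=0;b=0
    for e,d in rays:
        P=np.eye(3)-np.outer(d,d);A=A+P;b=b+P@e
    x=np.linalg.solve(A,b);return x,[np.linalg.norm((np.eye(3)-np.outer(d,d))@(x-e)) for e,d in rays]
E
python3 - <<'E'
from h import *
def p(u,v,x,y):return(u-24+x/5.5-.5,v-24+y/5.5-.5)
S=dict(left=(p(403,205,138,110),p(261,177,130,108)),centre=(p(314,292,133,113),p(365,261,133,109)),right=(p(170,268,127,120),p(378,380,135,108)))
for k,(a,b) in S.items(): print(k,a,b,tri([ray("scene",a),ray("side",b)]))
E
```

```text
left (403.59090909090907, 200.5) (260.1363636363636, 172.13636363636363) (array([447.3927387 , 257.7291578 , 207.02701646]), [np.float64(0.7272843362310865), np.float64(0.7272843362311298)])
centre (313.6818181818182, 288.04545454545456) (364.6818181818182, 256.3181818181818) (array([582.82025291,  -9.19417174, 121.14200224]), [np.float64(0.4084465883235693), np.float64(0.4084465883234911)])
right (168.5909090909091, 265.3181818181818) (378.04545454545456, 375.1363636363636) (array([ 454.9167324 , -307.25252431,  157.22833885]), [np.float64(0.4956250974916306), np.float64(0.49562509749149136)])
```

Heights match the descriptions (208, 158 and 123 mm expected), so deep is left, middle is right and shallow is centre. That rules out the spare (scene 318,270, on the worktop), the green one (456,250) and, for the first press, the other two pan timers. Next I shut the fingers, go above the deep timer and check with the wrist camera.

```bash
cat >> h.py <<'E'
def wray(o,px):
    i=camera_info("wrist");T=i["T_tool_cam"];q=o["orientation"];Rm=R.from_quat([q[1],q[2],q[3],q[0]]).as_matrix()
    e=Rm@T[:3,3]+o["tool_pos"];d=Rm@T[:3,:3]@np.linalg.inv(i["camera_matrix"])@np.array([px[0],px[1],1]);return e,d/np.linalg.norm(d)
C=dict(deep=np.array([447.4,257.7,208]),middle=np.array([454.9,-307.3,158]),shallow=np.array([582.8,-9.2,123]))
Q=[0,.8236,.567,0]
Q=np.array(Q)/np.linalg.norm(Q)
def look(k,hgt=90):
    p=C[k].copy();p[2]+=hgt
    r.movep(p,Q);r.pause(.3);o=r.get_obs();im=read_camera("wrist");cv2.imwrite(f"pics/w_{k}.png",im)
    e,d=None,None
    print(o["t"],o["tool_pos"],o["orientation"],o["joint_pos"],o["wrist_force"])
def wpx(o,P):
    i=camera_info("wrist");T=i["T_tool_cam"];q=o["orientation"];Rm=R.from_quat([q[1],q[2],q[3],q[0]]).as_matrix()
    pc=T[:3,:3].T@(Rm.T@(P-o["tool_pos"])-T[:3,3]);u=i["camera_matrix"]@pc;return u[:2]/u[2]
E
python3 - <<'E'
from h import *
# IK feasibility for yaws
for k in C:
    print(k,r.solve_ik(C[k]+[0,0,90],Q),r.solve_ik(C[k]-[0,0,12],Q))
hand.gripper_to(0)
p=r.get_obs()["tool_pos"];r.move_linear([p[0],p[1],310])
look("deep")
print(wpx(r.get_obs(),C["deep"]))
E
```

```text
deep [-0.88876216  0.02057476  0.28651188  1.67928113 -0.00586234  1.44257744
  0.60429403] [-0.87592167  0.07294726  0.28200433  1.83594752 -0.0214785   1.23564137
  0.61828933]
middle [ 0.47671179  0.11592604  0.03973813  1.67776922 -0.00471165  1.34799048
  1.72307668] [ 0.4775438   0.18453232  0.03977243  1.81325392 -0.00801497  1.14396116
  1.72581195]
shallow [-0.6789731   0.23697957  0.73240947  1.67723809 -0.16410144  1.29028316
  1.29102916] [-0.64484273  0.33603381  0.70730825  1.79615478 -0.2430366   1.09812757
  1.35243364]
4.225 [447.21293809 258.27307825 297.89808914] [ 4.47570313e-05  8.23398311e-01  5.67463841e-01 -9.25049964e-05] [-0.89961084  0.02065111  0.29647383  1.67947967 -0.00599248  1.44254986
  0.60441587] [-0.60636771  1.096524    0.92530548]
[314.62194238 243.06847983]
```

View pics/w_deep.png

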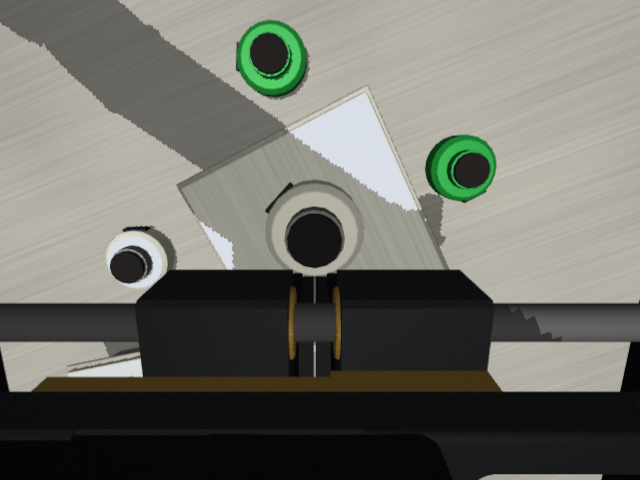

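Wrist view: the deep timer's black cap is centred near (314,238), within 5 px (about 3 mm) of the predicted (314.6,243). It is white and on a lid. Two green look-alikes, at (270,55) and (470,170), and the spare at (128,266) are all clear of it. Pressing now under force watch.

```bash
cat >> h.py <<'E'
def refine(k,px):
    o=r.get_obs();e,d=wray(o,px);P=e+d*(C[k][2]-e[2])/d[2];m=(P+C[k])/2;print("wrist",P,"used",m);return m
def press(k,P):
    z0=C[k][2]
    r.move_linear([P[0],P[1],z0+12],velocity=100);r.pause(.5)
    f0=r.get_obs()["wrist_force"].copy();print("tare",f0)
    z=z0+6
    while z>z0-14.5:
        r.move_linear([P[0],P[1],z],velocity=15);r.pause(.12)
        o=r.get_obs();f=o["wrist_force"]-f0
        print(f"cmd {z-z0:.1f} act {o['tool_pos'][2]-z0:.2f} xy {o['tool_pos'][:2].round(1)} F {f.round(2)}")
        if abs(f[2])>7: break
        z-=1 if z>z0-10 else .5
    r.move_linear([P[0],P[1],z0+12],velocity=40);r.move_linear([P[0],P[1],max(z0+90,300)],velocity=150)
    print("t",r.get_obs()["t"],r.get_obs()["wrist_force"]-f0)
E
python3 - <<'E'
from h import *
press("deep",refine("deep",(314.3,238.5)))
r.pause(.2);cv2.imwrite("pics/w_deep2.png",read_camera("wrist"))
E
```

```text
wrist [444.47677798 258.58675778 208.        ] used [445.93838899 258.14337889 208.        ]
tare [0.98631317 0.26535757 0.24819476]
cmd 6.0 act 6.09 xy [446.  258.2] F [-1.81 -0.06 -0.29]
cmd 5.0 act 5.01 xy [445.9 258.2] F [-0.52 -0.5  -0.1 ]
cmd 4.0 act 4.00 xy [445.9 258.1] F [-0.22 -1.24 -0.73]
cmd 3.0 act 3.01 xy [446.  258.2] F [-1.58 -1.   -0.27]
cmd 2.0 act 1.99 xy [445.9 258.1] F [-1.37  0.44 -0.58]
cmd 1.0 act 0.99 xy [445.9 258.1] F [-1.47 -0.67  0.71]
cmd 0.0 act 0.15 xy [446.1 258.2] F [-0.92  0.1   0.58]
cmd -1.0 act -0.89 xy [446.  258.2] F [ 0.37 -0.15  1.93]
cmd -2.0 act -1.97 xy [446.  258.2] F [-0.56  0.85  1.52]
cmd -3.0 act -3.02 xy [446.  258.2] F [-0.65  1.58  1.92]
cmd -4.0 act -4.03 xy [445.9 258.2] F [0.83 0.64 2.55]
cmd -5.0 act -5.03 xy [445.9 258.1] F [0.68 0.63 1.66]
cmd -6.0 act -6.05 xy [445.9 258.1] F [-0.01  0.53  2.25]
cmd -7.0 act -7.03 xy [445.9 258.1] F [-0.42  0.51  1.58]
cmd -8.0 act -8.05 xy [445.9 258.1] F [-0.06  0.08  1.31]
cmd -9.0 act -9.05 xy [445.9 258.1] F [0.89 0.23 1.52]
cmd -10.0 act -10.02 xy [445.9 258.1] F [-0.45  0.02  2.37]
cmd -10.5 act -10.48 xy [445.9 258.1] F [-0.77  0.48  2.49]
cmd -11.0 act -10.93 xy [445.9 258.1] F [-1.24  0.65  3.11]
cmd -11.5 act -11.44 xy [446.  258.1] F [-1.06 -0.34  4.49]
cmd -12.0 act -11.87 xy [446.  258.2] F [-1.27 -0.45  5.85]
cmd -12.5 act -12.24 xy [446.  258.2] F [-2.23 -0.44  6.97]
cmd -13.0 act -12.64 xy [446.  258.2] F [-3.08 -0.99  7.4 ]
t 15.9 [-1.31764749 -0.40863822 -1.13016732]
```

View pics/w_deep2.png

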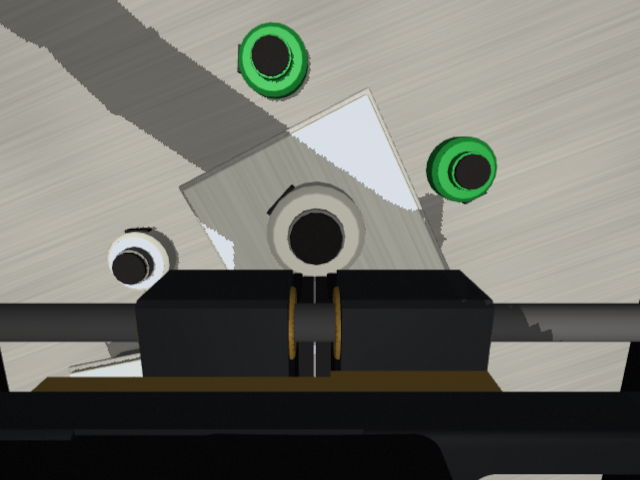

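The deep cap now sits low in its housing and the timer has not shifted. The force showed friction of about 2 N, then a firm stop at -10.5 to -12.6 mm, peaking at 7.4 N. Next is the middle one, at the robot's right.

```bash
sed -i 's/z=z0+6$/z=z0+3/; s/z-=1 if z>z0-10 else .5/z-=2 if z>z0-9 else .75/; s/z>z0-14.5/z>z0-14/' h.py
python3 - <<'E'
from h import *
look("middle")
print(wpx(r.get_obs(),C["middle"]))
E
```

```text
18.4917 [ 455.14062779 -306.96110471  247.97574069] [-3.47062457e-05  8.23491745e-01  5.67328251e-01  9.49391430e-06] [-0.56680197  0.23291024  1.26556019  1.71766518 -0.22719548  1.35825566
  1.94608266] [-0.10669341  0.10739332  0.07218636]
[314.77942199 242.58957779]
```

View pics/w_middle.png

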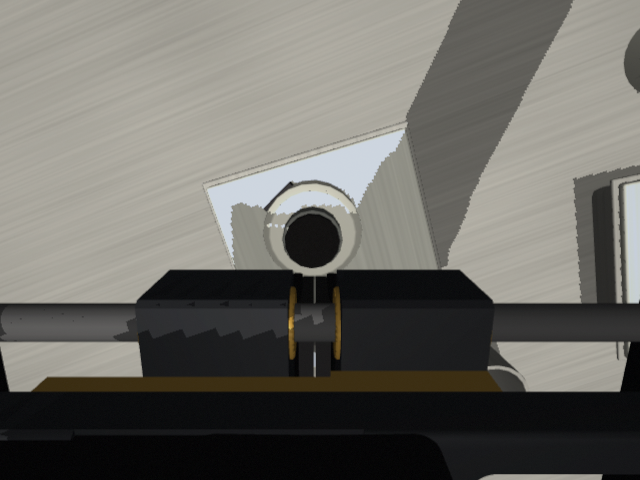

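The cap is centred at (312,239) against a predicted (315,243). It stands out of a white timer on a pan lid, so this is the right one.

```bash
python3 - <<'E'
from h import *
P=refine("middle",(312.3,239))
print(r.solve_ik([P[0],P[1],144],Q))
press("middle",P)
r.pause(.1);cv2.imwrite("pics/w_middle2.png",read_camera("wrist"))
look("shallow",110)
print(wpx(r.get_obs(),C["shallow"]))
a=cv2.imread("pics/w_middle2.png");b=cv2.imread("pics/w_shallow.png")
cv2.imwrite("pics/c3.png",cv2.resize(np.vstack([a[:300],b[:300]]),None,fx=1,fy=1))
E
```

```text
wrist [ 452.09208403 -307.94562533  158.        ] used [ 453.49604202 -307.62281267  158.        ]
[-0.45482514  0.34540882  1.17241786  1.85620782 -0.34590961  1.16912894
  2.04119338]
tare [0.86315359 0.5114786  0.15839307]
cmd 3.0 act 3.08 xy [ 453.5 -307.7] F [-0.72 -0.05  0.25]
cmd 1.0 act 0.99 xy [ 453.5 -307.6] F [-0.97 -0.52 -0.14]
cmd -1.0 act -0.85 xy [ 453.6 -307.8] F [-1.76 -0.44  1.6 ]
cmd -3.0 act -2.97 xy [ 453.6 -307.7] F [-1.64 -1.18  2.16]
cmd -5.0 act -5.00 xy [ 453.5 -307.7] F [ 0.57 -1.44  1.43]
cmd -7.0 act -7.04 xy [ 453.5 -307.6] F [-0.01 -1.81  2.61]
cmd -9.0 act -9.04 xy [ 453.5 -307.6] F [ 0.36 -0.58  1.03]
cmd -9.8 act -9.77 xy [ 453.5 -307.6] F [-0.21 -1.56  2.36]
cmd -10.5 act -10.51 xy [ 453.5 -307.6] F [-0.4  -0.04  2.05]
cmd -11.2 act -11.19 xy [ 453.5 -307.6] F [-1.67 -0.14  3.72]
cmd -12.0 act -11.91 xy [ 453.5 -307.6] F [-2.37  0.24  5.53]
cmd -12.8 act -12.52 xy [ 453.5 -307.6] F [-2.31  1.07  6.92]
cmd -13.5 act -13.14 xy [ 453.6 -307.6] F [-2.21  0.92  8.97]
t 27.25 [-1.09088486 -0.93163035 -0.3023819 ]
28.9583 [582.76239673 -10.04393961 233.24062979] [-4.09016514e-05  8.24045824e-01  5.66523096e-01  2.45180463e-04] [-1.01778284  0.37243859  1.22606967  1.66034379 -0.35797369  1.36328326
  1.46645259] [-0.55360442  0.22615665  0.40794689]
[315.76330747 234.9873317 ]
```

View pics/c3.png

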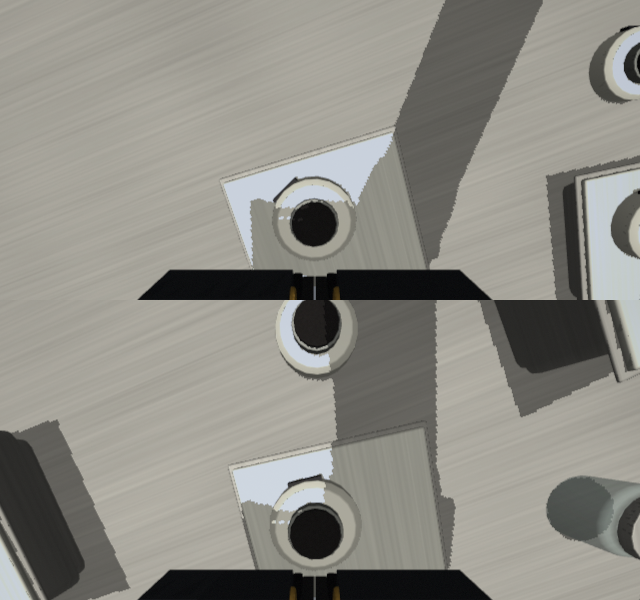

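The middle cap is in and its timer has not moved. The shallow cap is at (315,231) against a predicted (316,235), with the spare well away at (316,25).

```bash
python3 - <<'E'
from h import *
P=refine("shallow",(315.3,231.5))
print(r.solve_ik([P[0],P[1],109],Q))
press("shallow",P)
r.pause(.1);cv2.imwrite("pics/w_shallow2.png",read_camera("wrist"))
cv2.imwrite("pics/scene1.png",read_camera("scene"));cv2.imwrite("pics/side1.png",read_camera("side"))
d=cv2.imread("pics/side1.png")[130:430,200:500];w=cv2.imread("pics/w_shallow2.png")[:300,100:600]
cv2.imwrite("pics/end.png",np.hstack([d,w]))
print(r.get_obs()["t"])
E
```

```text
wrist [580.35910473  -8.61540432 123.        ] used [581.57955237  -8.90770216 123.        ]
[-0.92554381  0.48498922  1.11242293  1.8114263  -0.47646272  1.14705165
  1.55145113]
tare [ 0.00150432 -0.27079907  0.31929037]
cmd 3.0 act 3.11 xy [581.7  -8.9] F [-0.2   0.19 -0.02]
cmd 1.0 act 1.01 xy [581.6  -8.9] F [ 0.37  0.27 -0.97]
cmd -1.0 act -0.86 xy [581.8  -8.9] F [0.2  0.66 0.9 ]
cmd -3.0 act -2.94 xy [581.7  -8.9] F [ 0.78 -0.07  1.91]
cmd -5.0 act -4.97 xy [581.7  -8.9] F [ 2.15 -0.17  0.8 ]
cmd -7.0 act -7.03 xy [581.5  -8.9] F [1.66 0.78 1.49]
cmd -9.0 act -9.04 xy [581.5  -8.9] F [1.05 0.64 0.7 ]
cmd -9.8 act -9.74 xy [581.6  -8.9] F [ 1.12 -0.13  2.11]
cmd -10.5 act -10.50 xy [581.5  -8.9] F [0.41 1.15 2.31]
cmd -11.2 act -11.20 xy [581.6  -8.9] F [-0.1   1.77  3.98]
cmd -12.0 act -11.87 xy [581.6  -8.9] F [-1.77  0.85  5.82]
cmd -12.8 act -12.51 xy [581.6  -8.9] F [-1.9   0.24  7.17]
t 37.7583 [-0.67001257  0.23265065 -1.10652288]
38.0083
```

View pics/end.png

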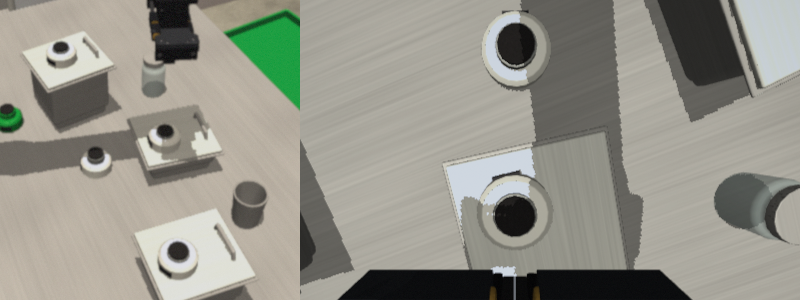

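View pics/scene1.png

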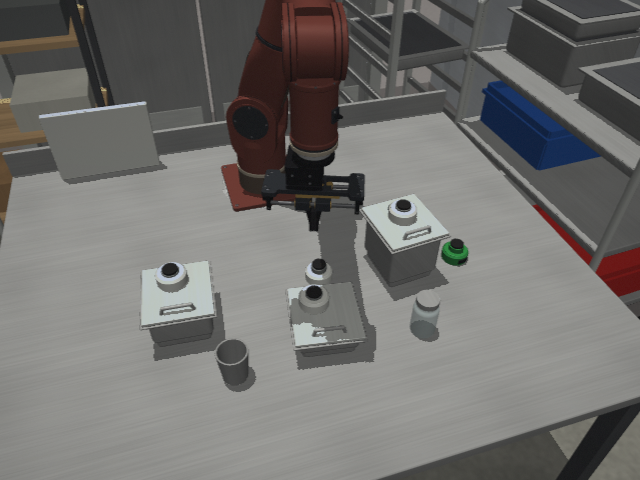

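All three pan caps sit low: scene (403,205), (170,270) and (314,292). The spare's cap at (318,266) is still out. Pans, jar (425,314) and cup (233,362) have not moved, and the gripper is clear in the air.

```bash
python3 -c "
from cell import r
r.job_done();print(r.get_obs()['t'])"
```

```text
the job is handed in; nothing more can be done
the job is handed in; nothing more can be done
```

I started the three pan timers in the required order with the shut fingertips: deep (robot's left), middle (right), then shallow (centre). The job was handed in just after t = 38 s; handing in gives no verdict.

- **Presses:** Each press showed about 2 N of sliding friction, then a firm stop about 10.5 mm in. Peak forces were 7.4, 9.0 and 7.2 N, against the 25 N limit.
- **Last pictures:** All three caps are low, with the timers and pans in place. The spare's cap is still out, the jar and cup have not moved, and the gripper is clear of everything.
- **Disagreement:** The wrist camera placed the caps about 3 mm from the position found with the two fixed cameras. I pressed at the average of the two, well inside the 36 mm pad.
- **Look-alikes:** The wrist view showed a second green look-alike, and I touched neither of them.

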